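Sort the bench handful into the three trays

ROBOT

A 7-joint arm with a two-finger parallel gripper is mounted at the origin on a cart in front of the work surface, level with it; the furniture and walls round the work are solid. World frame = base frame: x ahead of the robot, y to its left, z up, the work surface at z = 0. Lengths are in m, angles in degrees, forces in N, time in s.
With the tool pointing down it reaches from about 0.4 to 0.85 m from the base axis. Payload 4.4 kg.
Tool frame: the origin (TCP) lies between the finger pads; the fingertips stand 22 mm ahead of it and the grasp point (between the pads) lies 3 mm ahead of it; z points along the fingers, y is the line along which they close (so a half turn about z gives the same grasp; the last joint's range is limited). The gripper opens to 94 mm and grips with 3 to 60 N. Pads are 16 mm wide; open, the fingers measure 119 mm over their backs; the gripper's body (75 mm by 177 mm) begins 78 mm behind the grasp point.
Start: joints at [-79.229, 36.005, 2.206, 86.941, -1.547, 57.084, -1.146], TCP at [0.163, 0.629, 0.227] pointing down, gripper open.
Joint ranges: [-175.42, 175.42], [-21.48, 121.26], [-71.46, 75.88], [10.55, 141.38], [-63.04, 243.04], [13.31, 113.54], [-168.57, 168.57]. Speed limits (degrees/s): [147.25, 147.25, 180, 180, 180, 180, 180].

INTERFACE

Orientations are given as a 3x3 rotation matrix whose columns are the frame's x, y, z axes.
In Python, from station import env, grab_frame, get_calibration gives the robot as it stands.
- The arm moves only by the tool jog_arm, never from a script. Its argument "commands" is a list that holds one entry, the list of rows, each a list of 7 numbers: the shift along the tool's x, y, z in cm, then the turn, a rotation vector about the tool's x, y, z in rad, then the gripper command: -1 is shut, 1 is fully open, values between are in proportion. In form: [[[dx, dy, dz, ax, ay, az, grip], ...]]. A call has 1 to 12 rows; each row is the pose to reach, as a shift and turn from the pose commanded when the call began, along the tool's axes at that moment; what a row does not reach only later rows make up. A row lasts 1/10 s, in which the tool goes at most 50 mm and 8.59 degrees, less where a joint would pass 70% of its speed; a pose out of reach is approached as far as the arm can. A call with a gripper value outside its range is refused whole. The fingers move at their own pace and stop on an object; the grip force is fixed at half the most. Time passes only in rows, so rows that repeat a pose let the fingers close. It gives the time, the measured TCP pose, the force, the opening and the grip force at its end, in the units of the state.
- env.observe(): the state, without advancing time (a new reading comes with each control period).
- grab_frame(name): name is "side" or "top"; returns (picture, depth): 384x512x3 uint8, red, green, blue; 384x512 float32, m along the optical axis (not along the pixel's ray), 0 where there is no reading.
- get_calibration(name): a dict with "K" (3x3 intrinsics, pixels), "position" and "orientation" of the camera in the world. Camera axes: x right, y down, z forward; pixel columns grow to the right and rows downward; lengths in m; the calibration is good to about 2 mm. A picture is of the moment at which its call begins. get_calibration takes no time and is no camera call.
- env.hand_in(): hands the job in; it is judged then, once.
The state is a dict: "time_s": time; "joint_positions": joint angles; "joint_vel": joint speeds; "joint_torque": joint torques, N m; "tcp_pos": TCP position; "tcp_rot": TCP orientation; "wrist_force": force on the tool from outside, world axes, zero at the start; "ft_torque": the same for the moment, N m; "opening": opening from 0.0 (shut) to 1.0 (fully open); "finger_force": force on a finger pad.
Only numpy, scipy, OpenCV 4.12 (cv2) and the standard library are available. Lean on these libraries where they do the work, as an engineer would, in place of code of your own. Each camera call takes 0.05 s, during which the arm holds its last target. There are 200 camera calls.

TASK

Put the four loose things on the near part of the bench, in front of and beside the trays, away in the white, red and green trays (similar things at the back of the bench stay there), each inside the walls and on the floor of its tray: the tape measure upright as it stands now in the white tray beside the blue pen, the roll of masking film standing on end in the green tray beside the tape roll, and the grey sanding block flat and lengthwise in the red tray. Then lay the yellow float flat on top of the block in the red tray, centred and running the same way. Do not shift or tip the mug, nor the pen and the tape roll that already lie in their trays.

Things in the scene. Friction and masses are not known exactly. Their poses are not given: they have to be found in the camera images.
- sand_block: Grey sanding block, a rigid cuboid 62 (x) by 120 (y) by 48 (z); lies flat on the bench. Origin at the centre of its underside, z up.
- yellow_float: Yellow plastic float (edging tool), a flat bar 42 (x) by 110 (y) by 12 (z); lies flat on the bench. Origin at the centre of its underside, z up.
- tape_measure: Yellow and black tape measure, 39 (x, its thickness) by 80 (y) by 62 (z), standing on its base. Origin at the centre of the underside, z up; its case reaches from y = -28 to +40 and the small hook to y = -40. Grasp it across x. It stands less than 0.53 m ahead (x) of the robot; a like tape measure at the back right of the bench is not meant.
- masking_film: Roll of pale yellow-beige masking film, a cylinder 55 across and 93 high, standing on end. It stands less than 0.53 m ahead (x) of the robot; a like roll behind the trays, at the back, is not meant. Origin at the centre of its underside, z up the roll.
- tray_white: White open rectangular tray, fixed to the bench; outside 138 (its x) by 168 (its y, the long way) by 18 high; walls 4 thick, floor 4 thick, so inside 130 by 160 and 14 deep. A small grey blank label plate is on its -x face. Origin at the centre of the underside (level with the bench), z up.
- tray_red: Red open rectangular tray, fixed to the bench; outside 138 (its x) by 168 (its y, the long way) by 18 high; walls 4 thick, floor 4 thick, so inside 130 by 160 and 14 deep. A small grey blank label plate is on its -x face. Origin at the centre of the underside (level with the bench), z up.
- tray_green: Green open rectangular tray, fixed to the bench; outside 138 (its x) by 168 (its y, the long way) by 18 high; walls 4 thick, floor 4 thick, so inside 130 by 160 and 14 deep. A small grey blank label plate is on its -x face. Origin at the centre of the underside (level with the bench), z up.
- tape_yellow: Yellow, red and blue roll of tape, 73 across and 37 high, lying flat in the green tray, on the half of the tray towards its +y end (its centre about 39 from the tray's centre); stays there. Origin at the centre of its underside, z up.
- pen_blue: Blue ball pen, 152 long (its y), 9 wide, 10 high, lying lengthwise in the white tray near its -x long wall (about 48 from the tray's centre line); stays there. Origin at its underside, half way along.
- mug: White mug with small leaf pattern, 92 across, 127 with its handle, 95 high, standing to the left of the trays, beyond a long white perforated strip that is fixed to the bench; stays there. Origin at the centre of its underside, z up.
Mind the look-alikes: they are no part of the job. What is shaped like the tape_measure but purple is not meant. Of the things shaped like the yellow_float, the yellow one is meant.

How it is judged:
By the outcome, as a careful person would: the job done as asked, in the order asked, and still so for the second after the job is handed in, with the robot touching nothing.
It also fails if it takes over 102 s, if anything falls off the work surface, if the arm or the gripper's body presses on something with over 40 N, if the wrist force passes 120 N, or if a joint passes its speed limit or range.

## Working session

There is one attempt and no reset: what is moved stays moved. The work goes in short steps, Python scripts to look and compute and a tool call to move; the robot and the scene stay as the last step left them, time stands still between calls to the robot, and variables do not carry over. Pictures are saved under pics/ and viewed, at most 14 in all, crops included, and the job is handed in when it is done.

Besides the shell and the picture viewer there is one more tool, called by a JSON object that holds its "op" and its "data", one argument or row to a line. jog_arm: Moves the arm, as the interface text tells. Its arguments: {"type":"object","properties":{"commands":{"type":"array"}},"required":["commands"]}

```bash
mkdir -p pics; ls; python3 - <<'E'
from station import env, grab_frame, get_calibration
import cv2, numpy as np
for n in("top","side"):
    p,d=grab_frame(n); c=get_calibration(n)
    np.savez(f"pics/{n}0.npz",p=p,d=d)
    cv2.imwrite(f"pics/{n}0.png",cv2.resize(p[...,::-1],(800,600)))
    print(n,c["K"],c["position"],c["orientation"],(d>0).mean())
print(env.observe())
E
```

```text
pics
top [[435.57336344   0.         257.1459308 ]
 [  0.         435.57336344 185.11432999]
 [  0.           0.           1.        ]] [ 0.25842131 -0.04796677  1.43679509] [[ 0.02904752 -0.98702796  0.15789883]
 [-0.99950877 -0.02682124  0.01621252]
 [-0.01176717 -0.15829219 -0.98732219]] 0.9962412516276041
side [[471.91141472   0.         246.33462534]
 [  0.         471.91141472 186.0103643 ]
 [  0.           0.           1.        ]] [ 0.43431247 -1.05760403  0.97181627] [[ 0.99936607 -0.01653914  0.03152636]
 [-0.03460762 -0.65907429  0.75128117]
 [ 0.00835267 -0.75189596 -0.65922886]] 0.996124267578125
{'time_s': 0.1, 'joint_positions': array([-79.22882512,  36.05247867,   2.20367259,  86.98779698,
        -1.54778533,  57.08254968,  -1.14600528]), 'joint_vel': array([ 0.04002482, -0.18896398,  0.07425525, -0.13528018, -0.02372938,
       -0.08477904,  0.0775702 ]), 'joint_torque': array([ 4.30468135e-03, -5.50785649e+01,  1.14763264e+00, -1.87116176e+01,
       -5.22556098e-02,  1.91803300e-02,  5.45036937e-05]), 'tcp_pos': array([0.16304077, 0.62867022, 0.22667301]), 'tcp_rot': array([[-9.67961773e-01,  2.51097289e-01, -3.96430086e-04],
       [ 2.51097602e-01,  9.67960490e-01, -1.57635073e-03],
       [-1.20887340e-05, -1.62538989e-03, -9.99998679e-01]]), 'wrist_force': array([ 0.46789301, -0.57514193, -0.15882423]), 'ft_torque': array([-0.01146717, -0.06761421, -0.03387902]), 'finger_force': 0.0, 'opening': 1.0007572171385697}
```

View pics/top0.png

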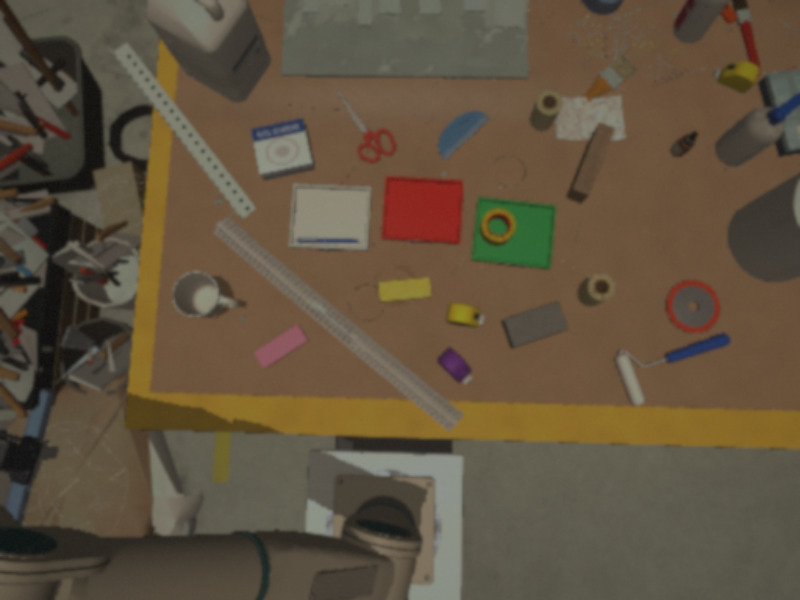

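View pics/side0.png

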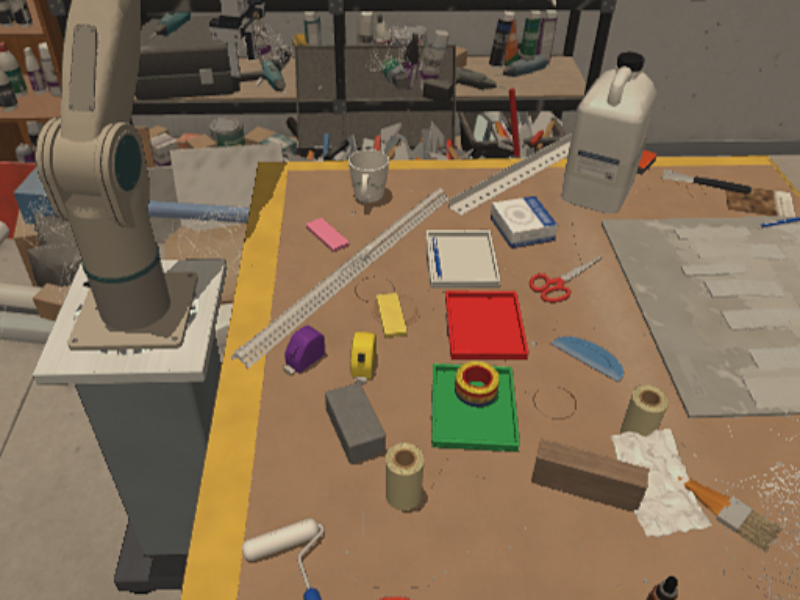

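The top view (800x600 px) shows these candidates:
- **Tape measure:** yellow at (465,315), against purple at (455,365) and a far yellow one at (738,75). I choose (465,315).
- **Film:** near roll at (598,290), against the far roll at (546,108). I choose (598,290).
- **Float:** yellow at (404,289), against pink at (281,345). I choose (404,289).
- **Block:** grey at (535,325), against the brown wood at (590,162). I choose (535,325).

The trays are white (330,217), red (423,210) and green (514,233).

```bash
cat > h.py <<'E'
import numpy as np, cv2
from station import env, grab_frame, get_calibration
def cloud(n,d):
    c=get_calibration(n);K=c["K"];v,u=np.indices(d.shape)
    r=np.stack([(u-K[0,2])/K[0,0],(v-K[1,2])/K[1,1],np.ones(d.shape)],-1)
    return (r*d[...,None])@np.array(c["orientation"]).T+c["position"]
def rect(xy):
    "centre, long side, short side, heading of long side (deg from x), in mm"
    (cx,cy),(w,h),a=cv2.minAreaRect((xy*1000).astype(np.float32))
    if w<h: w,h,a=h,w,a+90
    return np.round([cx,cy,w,h,(a+90)%180-90],1)
E
python3 - <<'E'
from h import *
import glob
S=1.5625
seeds=dict(tape=(465,315),film=(598,290),flo=(404,289),block=(535,325),white=(330,200),red=(423,210),green=(530,250),roll=(498,226),pen=(330,241),mug=(200,295),purple=(455,365),tapeF=(738,75),filmF=(546,108))
f=np.load("pics/top0.npz");p,d=f["p"],f["d"];X=cloud("top",d);z=X[...,2]
hsv=cv2.cvtColor(p,cv2.COLOR_RGB2HSV)
for k,(u,v) in seeds.items():
    u,v=int(u/S),int(v/S); print(k,X[v,u].round(3),hsv[v,u])
print("bench noise",z[150:160,150:200].mean(),z[150:160,150:200].std(), X[170,200])
# components by height
m=((z>.02)&(z<.12)&(X[...,0]>.25)).astype(np.uint8)
n,l,st,c=cv2.connectedComponentsWithStats(m)
for i in range(1,n):
    if st[i,4]>60:
        q=X[l==i];zm=np.percentile(q[:,2],95);t=q[q[:,2]>zm-.006]
        print(st[i],c[i].round(),"ztop",zm.round(3),rect(t[:,:2]))
for k,lo,hi in(("red",(0,200,100),(6,255,255)),("green",(50,150,60),(80,255,255)),("yellow",(22,120,80),(34,255,255))):
    m=cv2.inRange(hsv,lo,hi);n,l,st,c=cv2.connectedComponentsWithStats(m)
    for i in range(1,n):
        if st[i,4]>80 and st[i,1]<240 and st[i,1]>60: print(k,st[i],rect(X[l==i][:,:2]),np.percentile(X[l==i][:,2],[5,50,95]).round(4))
cr=p[165:255,215:415];cv2.imwrite("pics/crop.png",cv2.resize(cr[...,::-1],None,fx=4,fy=4,interpolation=cv2.INTER_CUBIC))
E
```

```text
tape [ 0.431 -0.154  0.06 ] [ 28 194 142]
film [ 0.496 -0.434  0.022] [ 17 128  64]
flo [ 0.489 -0.027  0.016] [ 25 160 142]
block [ 0.414 -0.298  0.049] [20 47 81]
white [0.681 0.139 0.002] [ 22  41 142]
red [ 0.665 -0.063  0.001] [  2 201 141]
green [ 0.582 -0.298 -0.005] [ 64 142 106]
roll [ 0.635 -0.226 -0.001] [ 62 135 106]
pen [0.587 0.133 0.015] [113  81  94]
mug [0.466 0.407 0.003] [ 36  37 145]
purple [ 0.329 -0.136  0.058] [148 119  92]
tapeF [ 0.965 -0.733  0.057] [ 24 191  88]
filmF [ 0.865 -0.314  0.09 ] [ 21 100  89]
bench noise 0.014571839293129992 0.110872089917207 [0.53392184 0.16893128 0.00283168]
[376   0  24   7 121] [387.   2.] ztop 0.05 [1135.7 -460.2   50.8   10.9   89.2]
[432   0  40  26 470] [446.  13.] ztop 0.115 [1078.5 -641.    68.3   22.3   68.4]
[109  21  65  44 783] [149.  47.] ztop 0.116 [937.9 368.7 194.6  94.7 -76.6]
[461  39  26  20 336] [474.  48.] ztop 0.063 [ 974.2 -753.4   42.4   40.4   69.8]
[488  43  24  27 440] [500.  55.] ztop 0.049 [ 946.5 -843.4   78.    71.4   14.4]
[340  58  33  32 615] [355.  73.] ztop 0.094 [ 876.3 -322.5   53.8   53. 
[... 955 characters left out ...]
147.1   41.    36.1   78.9]
[225 213  54  46 253] [252. 238.] ztop 0.028 [315.6 -10.3 219.2  22.2  52.5]
[427 214  41  18 242] [449. 222.] ztop 0.03 [ 378.4 -641.7  131.4   19.9  -70.6]
[280 223  22  22 265] [291. 233.] ztop 0.063 [ 332.3 -131.5   41.9   37.9   47. ]
[395 226  18  34 250] [404. 243.] ztop 0.031 [ 311.5 -497.9  101.9   25.    21.2]
red [269 116  26  27 243] [ 684.1 -101.7   86.2   83.4   -2.4] [-0.0015  0.003   0.0083]
yellow [308 133  22  22 157] [ 458.1 -160.4  452.8   70.7  -20.5] [0.0054 0.0398 0.0456]
yellow [242 177  34  16 430] [385.4 -40.9 253.8 111.3   6.6] [0.0022 0.0109 0.0165]
yellow [286 194  21  15 232] [ 437.6 -152.9   64.1   48.2   80.8] [0.0383 0.0568 0.0638]
```

View pics/crop.png

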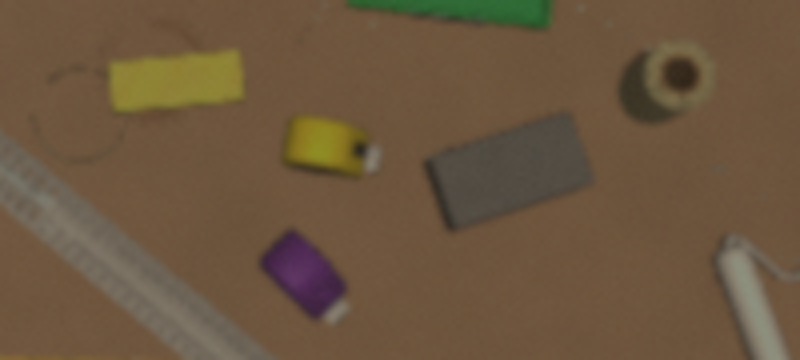

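The crop shows the yellow float (178,80), the yellow tape measure (325,145) with its hook to the right, the grey block (512,170) and the near film roll (680,75). All four choices match the descriptions. Next are precise ray-plane measurements.

```bash
cat >> h.py <<'E'
def plane(n,uv,z):
    c=get_calibration(n);K=c["K"];uv=np.asarray(uv,float).reshape(-1,2)
    r=np.c_[(uv-K[[0,1],2])/K[0,0],np.ones(len(uv))]@np.array(c["orientation"]).T
    return (c["position"]+r*((z-c["position"][2])/r[:,2])[:,None])[:,:2]
def comp(m,seed):
    "component of the mask m nearest seed: its pixel-edge corners"
    n,l,st,c=cv2.connectedComponentsWithStats(m.astype(np.uint8))
    ok=[i for i in range(1,n) if st[i,4]>25]
    v,u=np.indices(l.shape)
    i=min(ok,key=lambda i:np.hypot(u[l==i]-seed[0],v[l==i]-seed[1]).min())
    q=np.argwhere(l==i)[:,::-1]
    return np.vstack([q+o for o in((-.5,-.5),(.5,-.5),(-.5,.5),(.5,.5))]),st[i]
def rgb2hsv(p): return cv2.cvtColor(p,cv2.COLOR_RGB2HSV)
E
python3 - <<'E'
from h import *
S=1.5625
D={n:np.load(f"pics/{n}0.npz") for n in("top","side")}
Y=((20,120,60),(36,255,255));R=((0,170,60),(8,255,255));G=((45,100,40),(85,255,255));W=((0,0,125),(180,55,255));B=((0,0,30),(180,70,120))
for k,rng,z,s in(("float",Y,.012,dict(top=(404,289),side=(391,315))),("tape",Y,.06,dict(top=(463,313),side=(363,345))),("red",R,.018,dict(top=(423,210),side=(485,325))),("green",G,.018,dict(top=(530,250),side=(475,420))),("white",W,.018,dict(top=(330,210),side=(470,258)))):
    for n in D:
        hsv=rgb2hsv(D[n]["p"]);m=cv2.inRange(hsv,*rng)>0
        if k=="red": m|=cv2.inRange(hsv,(172,170,60),(180,255,255))>0
        q,st=comp(m,np.array(s[n])/S); print(k,n,st,rect(plane(n,q,z)))
p,d=D["top"]["p"],D["top"]["d"];X=cloud("top",d)
for k,z,tol,s in(("block",.048,.01,(535,325)),("film",.093,.012,(598,287)),("tape",.062,.012,(463,313)),("roll",.041,.012,(498,210)),("mug",.095,.012,(175,290))):
    m=abs(X[...,2]-z)<tol;q,st=comp(m,np.array(s)/S); print(k,st,rect(plane("top",q,z)))
for n,s in(("top",(330,241)),("side",(437,255))):
    m=cv2.inRange(rgb2hsv(D[n]["p"]),(100,70,40),(130,255,255));q,st=comp(m,np.array(s)/S);print("pen",n,st,rect(plane(n,q,.01)))
E
```

```text
float top [242 177  34  17 456] [486.9 -29.5 115.8  49.4 -82.7]
float side [241 187  19  29 397] [488.5 -30.5 124.5  46.7 -83.3]
tape top [286 194  21  15 255] [ 432.1 -149.8   66.9   46.8   83.6]
tape side [224 212  17  31 419] [ 434.6 -181.1  114.1   44.4   86.9]
red top [ 245  113   51   43 1968] [661.5 -63.2 170.3 142.7  88. ]
red side [ 285  186   53   44 2094] [663.5 -65.6 186.6 143.6  88.1]
green top [ 302  126   54   46 1596] [ 615.9 -259.1  171.3  143.    84.9]
green side [ 276  233   57   56 2224] [ 617.7 -262.   185.1  142.5   84.7]
white top [ 188  121   49   38 1533] [637.1 132.3 161.3 130.1  89.2]
white side [ 273  147   47   35 1220] [642.3 137.1 182.5 144.   89.2]
block [323 193  41  30 718] [ 416.  -300.7  124.5   64.4  -70.1]
film [376 175  18  18 207] [ 489.1 -422.5   57.5   55.9   -0.8]
tape [287 194  19  14 184] [ 431.4 -150.8   59.9   43.2   82.1]
roll [308 134  23  22 253] [ 622.6 -224.5   75.9   74.4  -88.5]
mug [111 174  36  29 157] [450.5 386.3 101.   96.1  38.9]
pen top [209 153  18   2  26] [590.5 111.8  60.7   6.9 -88.5]
pen side [277 152   5  25  50] [590.4 147.  131.2  11.2 -89.7]
```

```bash
cat >> h.py <<'E'
from scipy.spatial.transform import Rotation as Ro
def rows(*wps,pos=None,th=None):
    "rows (cm, rad) to TCP waypoints (x,y,z mm, heading of the tool's y in deg)"
    o=env.observe();p=o["tcp_pos"];R=o["tcp_rot"]
    for x,y,z,t in wps:
        a=np.radians(t);T=np.array([[-np.sin(a),np.cos(a),0],[np.cos(a),np.sin(a),0],[0,0,-1]]).T.copy()
        T=np.column_stack([(-np.sin(a),np.cos(a),0),(np.cos(a),np.sin(a),0),(0,0,-1)])
        print((x,y,z,t),(R.T@(np.array([x,y,z])/1000-p)*100).round(2).tolist(),Ro.from_matrix(R.T@T).as_rotvec().round(3).tolist())
    print("t",o["time_s"],"tcp",(p*1000).round(1),"head",np.degrees(np.arctan2(R[1,1],R[0,1])).round(2),"open",(o["opening"]*94).round(1),"F",o["wrist_force"].round(1),o["finger_force"])
E
python3 - <<'E'
from h import *
print(plane("top",np.array([(291,184),(371,188),(368,250),(288,246)])/1.5625-.3,.018).round(4).tolist())
rows((450,250,200,30),(432,-151,160,-7.5),(432,-151,43,-7.5))
E
```

```text
[[0.711, 0.2234], [0.7064, 0.0494], [0.5691, 0.0509], [0.5733, 0.2223]]
(450, 250, 200, 30) [-37.28, -29.44, 2.72] [-0.002, 0.001, 0.793]
(432, -151, 160, -7.5) [-45.61, -68.7, 6.78] [-0.001, 0.001, 1.448]
(432, -151, 43, -7.5) [-45.61, -68.69, 18.48] [-0.001, 0.001, 1.448]Traceback (most recent call last):
  File "<stdin>", line 3, in <module>
  File "h.py", line 33, in rows
    print("t",o["time_s"],"tcp",(p*1000).round(1),"head",np.degrees(np.arctan2(R[1,1],R[0,1])).round(2),"open",(o["opening"]*94).round(1),"F",o["wrist_force"].round(1),o["finger_force"])
                                                                                                               ^^^^^^^^^^^^^^^^^^^^^^^
AttributeError: 'float' object has no attribute 'round'
```

{"op": "jog_arm", "data": {
  "commands": [
    [[-37.3, -29.4, 2.7, 0, 0, 0.8, 0.4], [-37.3, -29.4, 2.7, 0, 0, 0.8, 0.4], [-37.3, -29.4, 2.7, 0, 0, 0.8, 0.4], [-37.3, -29.4, 2.7, 0, 0, 0.8, 0.4], [-37.3, -29.4, 2.7, 0, 0, 0.8, 0.4], [-37.3, -29.4, 2.7, 0, 0, 0.8, 0.4], [-37.3, -29.4, 2.7, 0, 0, 0.8, 0.4], [-37.3, -29.4, 2.7, 0, 0, 0.8, 0.4], [-37.3, -29.4, 2.7, 0, 0, 0.8, 0.4], [-37.3, -29.4, 2.7, 0, 0, 0.8, 0.4], [-37.3, -29.4, 2.7, 0, 0, 0.8, 0.4], [-37.3, -29.4, 2.7, 0, 0, 0.8, 0.4]]
  ]
}}

```text
time_s: 1.3
tcp_pos: [0.4502, 0.2508, 0.2002]
tcp_rot: [[-0.493, 0.87, -0.001], [0.87, 0.493, 0.0], [0.001, -0.001, -1.0]]
wrist_force: [-0.2, -0.7, -0.8]
opening: 0.699
finger_force: 0.0
```

```bash
sed -i 's/(o\["opening"\]\*94).round(1)/round(o["opening"]*94,1)/' h.py; python3 -c "
from h import *
rows((432,-151,140,-7.5),(432,-151,43,-7.5))"
```

```text
(432, -151, 140, -7.5) [-34.06, -21.4, 6.02] [-0.001, -0.0, 0.647]
(432, -151, 43, -7.5) [-34.07, -21.39, 15.72] [-0.001, -0.0, 0.647]
t 1.3 tcp [450.2 250.8 200.2] head 29.55 open 65.7 F [-0.2 -0.7 -0.8] 0.0
```

{"op": "jog_arm", "data": {
  "commands": [
    [[-34.1, -21.4, 6.0, 0, 0, 0.647, 0.4], [-34.1, -21.4, 6.0, 0, 0, 0.647, 0.4], [-34.1, -21.4, 6.0, 0, 0, 0.647, 0.4], [-34.1, -21.4, 6.0, 0, 0, 0.647, 0.4], [-34.1, -21.4, 6.0, 0, 0, 0.647, 0.4], [-34.1, -21.4, 6.0, 0, 0, 0.647, 0.4], [-34.1, -21.4, 6.0, 0, 0, 0.647, 0.4], [-34.1, -21.4, 6.0, 0, 0, 0.647, 0.4], [-34.1, -21.4, 6.0, 0, 0, 0.647, 0.4], [-34.1, -21.4, 6.0, 0, 0, 0.647, 0.4], [-34.1, -21.4, 6.0, 0, 0, 0.647, 0.4], [-34.1, -21.4, 6.0, 0, 0, 0.647, 0.4]]
  ]
}}

```text
time_s: 2.5
tcp_pos: [0.4335, -0.1485, 0.1405]
tcp_rot: [[0.125, 0.992, -0.0], [0.992, -0.125, 0.001], [0.001, -0.0, -1.0]]
wrist_force: [-0.7, 0.5, -0.9]
opening: 0.701
finger_force: 0.0
```

```bash
python3 - <<'E'
from h import *
rows((432,-151,43,-7.5))
p,d=grab_frame("side")
cv2.imwrite("pics/s1.png",cv2.resize(p[100:300,130:400][...,::-1],(540,400)))
E
```

```text
(432, -151, 43, -7.5) [-0.28, -0.11, 9.75] [-0.0, -0.001, 0.006]
t 2.5 tcp [ 433.5 -148.5  140.5] head -7.18 open 65.9 F [-0.7  0.5 -0.9] 0.0
```

View pics/s1.png

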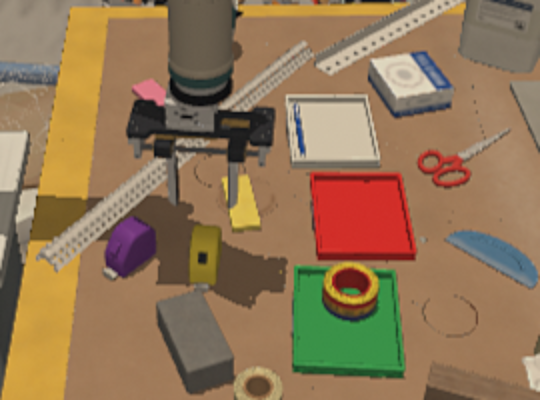

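The side view shows the fingers straddling the yellow tape measure at (205,255), with clearance from the purple one at (130,245). I'll descend and close.

{"op": "jog_arm", "data": {
  "commands": [
    [[0, 0, 4, 0, 0, 0, 0.4], [0, 0, 8, 0, 0, 0, 0.4], [0, 0, 9.7, 0, 0, 0, 0.4], [0, 0, 9.7, 0, 0, 0, 0.4], [0, 0, 9.7, 0, 0, 0, -1], [0, 0, 9.7, 0, 0, 0, -1], [0, 0, 9.7, 0, 0, 0, -1], [0, 0, 9.7, 0, 0, 0, -1], [0, 0, 9.7, 0, 0, 0, -1], [0, 0, 9.7, 0, 0, 0, -1]]
  ]
}}

```text
time_s: 3.55
tcp_pos: [0.4341, -0.1514, 0.0444]
tcp_rot: [[0.129, 0.992, 0.003], [0.992, -0.129, -0.001], [-0.0, 0.003, -1.0]]
wrist_force: [2.1, 0.3, 7.2]
opening: 0.402
finger_force: 30.0
```

```bash
python3 -c "
from h import *
rows((432,-151,150,-7.5),(656,141,110,-1),(656,141,52,-1),(656,141,49,-1))"
```

```text
(432, -151, 150, -7.5) [0.01, -0.19, -10.56] [0.003, 0.0, 0.001]
(656, 141, 110, -1) [31.86, 18.24, -6.51] [0.003, 0.0, -0.112]
(656, 141, 52, -1) [31.87, 18.22, -0.71] [0.003, 0.0, -0.112]
(656, 141, 49, -1) [31.87, 18.22, -0.41] [0.003, 0.0, -0.112]
t 3.55 tcp [ 434.1 -151.4   44.4] head -7.43 open 37.8 F [2.1 0.3 7.2] 29.964193697087467
```

{"op": "jog_arm", "data": {
  "commands": [
    [[0, 0, -5, 0, 0, 0, -1], [0, 0, -8, 0, 0, 0, -1], [31.9, 18.4, -8, 0, 0, -0.112, -1], [31.9, 18.4, -8, 0, 0, -0.112, -1], [31.9, 18.4, -8, 0, 0, -0.112, -1], [31.9, 18.4, -8, 0, 0, -0.112, -1], [31.9, 18.4, -8, 0, 0, -0.112, -1], [31.9, 18.4, -8, 0, 0, -0.112, -1], [31.9, 18.4, -8, 0, 0, -0.112, -1], [31.9, 18.4, -8, 0, 0, -0.112, -1], [31.9, 18.4, -8, 0, 0, -0.112, -1], [31.9, 18.4, -8, 0, 0, -0.112, -1]]
  ]
}}

```text
time_s: 4.75
tcp_pos: [0.6553, 0.1403, 0.1226]
tcp_rot: [[0.018, 1.0, -0.003], [1.0, -0.018, -0.002], [-0.002, -0.003, -1.0]]
wrist_force: [0.2, -0.9, -2.6]
opening: 0.405
finger_force: 30.0
```

```bash
python3 - <<'E'
from h import *
rows((656,141,47.5,-1))
p,d=grab_frame("side")
cv2.imwrite("pics/s2.png",cv2.resize(p[100:300,130:400][...,::-1],(540,400)))
E
```

```text
(656, 141, 47.5, -1) [0.08, 0.08, 7.51] [-0.003, 0.002, -0.001]
t 4.75 tcp [655.3 140.3 122.6] head -1.03 open 38.0 F [ 0.2 -0.9 -2.6] 29.96637124568224
```

View pics/s2.png

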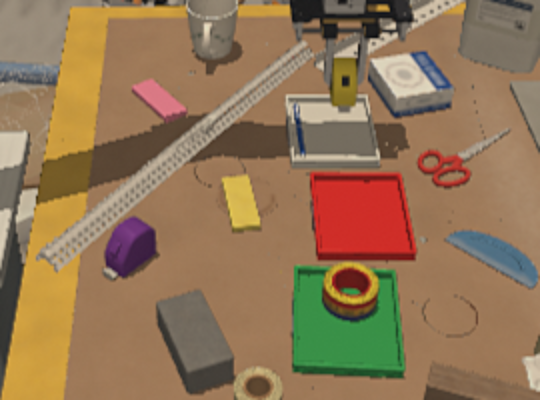

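The tape measure is held upright at (345,85), above the white tray. I'll lower it, release and retreat.

{"op": "jog_arm", "data": {
  "commands": [
    [[0, 0, 4, 0, 0, 0, -1], [0, 0, 6.5, 0, 0, 0, -1], [0, 0, 7.2, 0, 0, 0, -1], [0, 0, 7.5, 0, 0, 0, -1], [0, 0, 7.5, 0, 0, 0, -1], [0, 0, 7.5, 0, 0, 0, 0.2], [0, 0, 7.5, 0, 0, 0, 0.2], [0, 0, 7.5, 0, 0, 0, 0.2], [0, 0, 3.5, 0, 0, 0, 0.2], [0, 0, -1.5, 0, 0, 0, 0.6], [0, 0, -5, 0, 0, 0, 0.6], [0, 0, -5, 0, 0, 0, 0.6]]
  ]
}}

```text
time_s: 6.0
tcp_pos: [0.6608, 0.1415, 0.1801]
tcp_rot: [[0.018, 1.0, 0.011], [1.0, -0.018, 0.002], [0.002, 0.011, -1.0]]
wrist_force: [0.2, 0.4, 0.8]
opening: 0.79
finger_force: 0.0
```

```bash
python3 - <<'E'
from h import *
rows((489,-423,170,-20),(489,-423,68,-20))
E
```

```text
(489, -423, 170, -20) [-56.75, -16.18, 0.69] [0.011, -0.004, 0.331]
(489, -423, 68, -20) [-56.77, -16.29, 10.88] [0.011, -0.004, 0.331]
t 6.0 tcp [660.8 141.5 180.1] head -1.02 open 74.2 F [0.2 0.4 0.8] 0.0
```

{"op": "jog_arm", "data": {
  "commands": [
    [[-56.7, -15.8, 0.3, 0, 0, 0.33, 0.7], [-56.7, -15.8, 0.3, 0, 0, 0.33, 0.7], [-56.7, -15.8, 0.3, 0, 0, 0.33, 0.7], [-56.7, -15.8, 0.3, 0, 0, 0.33, 0.7], [-56.7, -15.8, 0.3, 0, 0, 0.33, 0.7], [-56.7, -15.8, 0.3, 0, 0, 0.33, 0.7], [-56.7, -15.8, 0.3, 0, 0, 0.33, 0.7], [-56.7, -15.8, 0.3, 0, 0, 0.33, 0.7], [-56.7, -15.8, 0.3, 0, 0, 0.33, 0.7], [-56.7, -15.8, 0.3, 0, 0, 0.33, 0.7], [-56.7, -15.8, 0.3, 0, 0, 0.33, 0.7], [-56.7, -15.8, 0.3, 0, 0, 0.33, 0.7]]
  ]
}}

```text
time_s: 7.2
tcp_pos: [0.4866, -0.4262, 0.1703]
tcp_rot: [[0.343, 0.939, -0.001], [0.939, -0.343, -0.001], [-0.001, -0.0, -1.0]]
wrist_force: [0.4, -0.4, 0.4]
opening: 0.849
finger_force: 0.0
```

{"op": "jog_arm", "data": {
  "commands": [
    [[0, 0, 0, 0, 0, 0, 0.7], [0, 0, 0, 0, 0, 0, 0.7]]
  ]
}}

```text
time_s: 7.4
tcp_pos: [0.4876, -0.4235, 0.1699]
tcp_rot: [[0.343, 0.939, -0.001], [0.939, -0.343, 0.001], [0.0, -0.001, -1.0]]
wrist_force: [0.9, 1.7, 0.3]
opening: 0.847
finger_force: 0.0
```

```bash
python3 - <<'E'
from h import *
rows((489,-423,68,-20))
p,d=grab_frame("side")
cv2.imwrite("pics/s3.png",cv2.resize(p[80:340,130:400][...,::-1],(540,520)))
E
```

```text
(489, -423, 68, -20) [0.09, 0.12, 10.19] [-0.001, -0.0, -0.001]
t 7.4 tcp [ 487.6 -423.5  169.9] head -20.07 open 79.6 F [0.9 1.7 0.3] 0.0
```

View pics/s3.png

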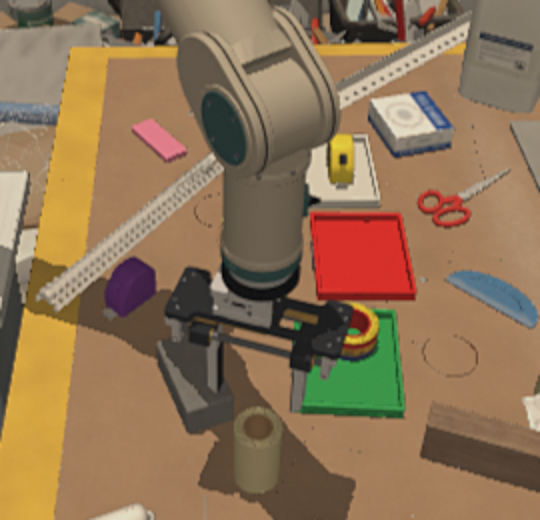

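The tape measure stands in the white tray at (342,160), and the fingers straddle the film at (257,450). I'll descend and grasp.

{"op": "jog_arm", "data": {
  "commands": [
    [[0, 0.1, 4, 0, 0, 0, 0.7], [0, 0.1, 8, 0, 0, 0, 0.7], [0, 0.1, 10.2, 0, 0, 0, 0.7], [0, 0.1, 10.2, 0, 0, 0, 0.7], [0, 0.1, 10.2, 0, 0, 0, -1], [0, 0.1, 10.2, 0, 0, 0, -1], [0, 0.1, 10.2, 0, 0, 0, -1], [0, 0.1, 10.2, 0, 0, 0, -1], [0, 0.1, 10.2, 0, 0, 0, -1], [0, 0.1, 10.2, 0, 0, 0, -1]]
  ]
}}

```text
time_s: 8.45
tcp_pos: [0.4905, -0.4238, 0.07]
tcp_rot: [[0.341, 0.94, 0.002], [0.94, -0.341, -0.001], [-0.0, 0.003, -1.0]]
wrist_force: [-0.3, 1.0, 6.7]
opening: 0.58
finger_force: 30.0
```

```bash
python3 -c "
from h import *
rows((489,-423,150,-20),(613.5,-301,150,-5),(613.5,-301,73,-5))"
```

```text
(489, -423, 150, -20) [0.02, -0.14, -8.0] [0.003, 0.0, 0.001]
(613.5, -301, 150, -5) [15.73, 7.4, -7.98] [0.003, 0.001, -0.261]
(613.5, -301, 73, -5) [15.74, 7.38, -0.28] [0.003, 0.001, -0.261]
t 8.45 tcp [ 490.5 -423.8   70. ] head -19.93 open 54.5 F [-0.3  1.   6.7] 30.001265108585358
```

{"op": "jog_arm", "data": {
  "commands": [
    [[0, 0, -4, 0, 0, 0, -1], [0, 0, -8, 0, 0, 0, -1], [15.8, 7.5, -8, 0, 0, -0.262, -1], [15.8, 7.5, -8, 0, 0, -0.262, -1], [15.8, 7.5, -8, 0, 0, -0.262, -1], [15.8, 7.5, -8, 0, 0, -0.262, -1], [15.8, 7.5, -8, 0, 0, -0.262, -1], [15.8, 7.5, -8, 0, 0, -0.262, -1], [15.8, 7.5, -8, 0, 0, -0.262, -1], [15.8, 7.5, -8, 0, 0, -0.262, -1]]
  ]
}}

```text
time_s: 9.45
tcp_pos: [0.6124, -0.3022, 0.1486]
tcp_rot: [[0.089, 0.996, -0.001], [0.996, -0.089, -0.001], [-0.001, -0.001, -1.0]]
wrist_force: [-0.2, 0.2, -0.5]
opening: 0.585
finger_force: 30.0
```

```bash
python3 - <<'E'
from h import *
rows((613.5,-301,72.5,-5))
p,d=grab_frame("side")
cv2.imwrite("pics/s4.png",cv2.resize(p[80:340,130:400][...,::-1],(540,520)))
E
```

```text
(613.5, -301, 72.5, -5) [0.14, 0.11, 7.61] [-0.001, 0.001, -0.002]
t 9.45 tcp [ 612.4 -302.2  148.6] head -5.1 open 55.0 F [-0.2  0.2 -0.5] 29.99979704618454
```

View pics/s4.png

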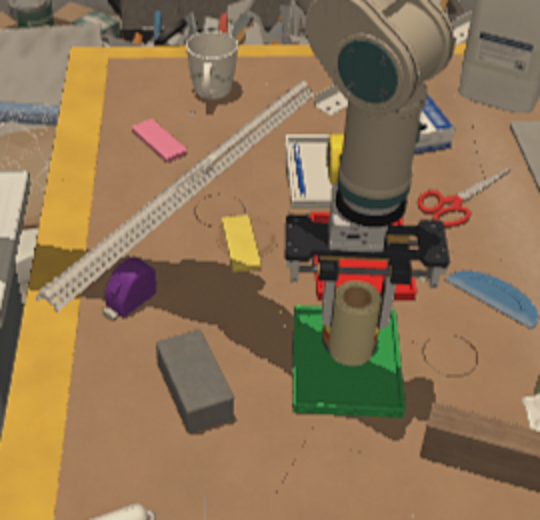

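The film is upright at (353,325), above the free half of the green tray. I'll lower it and release.

{"op": "jog_arm", "data": {
  "commands": [
    [[0, 0, 4, 0, 0, 0, -1], [0, 0, 6.5, 0, 0, 0, -1], [0, 0, 7.2, 0, 0, 0, -1], [0, 0, 7.6, 0, 0, 0, -1], [0, 0, 7.6, 0, 0, 0, -1], [0, 0, 7.6, 0, 0, 0, 0.6], [0, 0, 7.6, 0, 0, 0, 0.6], [0, 0, 7.6, 0, 0, 0, 0.6], [0, 0, 7.6, 0, 0, 0, 0.6], [0, 0, 3, 0, 0, 0, 0.6], [0, 0, -2, 0, 0, 0, 0.6], [0, 0, -2, 0, 0, 0, 0.6]]
  ]
}}

```text
time_s: 10.7
tcp_pos: [0.6178, -0.3032, 0.1758]
tcp_rot: [[0.086, 0.996, 0.011], [0.996, -0.086, -0.006], [-0.005, 0.012, -1.0]]
wrist_force: [0.0, -0.5, 0.4]
opening: 0.804
finger_force: 0.0
```

```bash
python3 - <<'E'
from h import *
rows((416,-301,150,20),(416,-301,35,20))
E
```

```text
(416, -301, 150, 20) [-1.5, -20.15, 2.35] [0.011, 0.008, -0.435]
(416, -301, 35, 20) [-1.44, -20.29, 13.85] [0.011, 0.008, -0.435]
t 10.7 tcp [ 617.8 -303.2  175.8] head -4.93 open 75.6 F [ 0.  -0.5  0.4] 0.0
```

{"op": "jog_arm", "data": {
  "commands": [
    [[-1.6, -19.7, 1.8, 0, 0, -0.436, 0.8], [-1.6, -19.7, 1.8, 0, 0, -0.436, 0.8], [-1.6, -19.7, 1.8, 0, 0, -0.436, 0.8], [-1.6, -19.7, 1.8, 0, 0, -0.436, 0.8], [-1.6, -19.7, 1.8, 0, 0, -0.436, 0.8], [-1.6, -19.7, 1.8, 0, 0, -0.436, 0.8], [-1.6, -19.7, 1.8, 0, 0, -0.436, 0.8], [-1.6, -19.7, 1.8, 0, 0, -0.436, 0.8], [-1.6, -19.7, 1.8, 0, 0, -0.436, 0.8]]
  ]
}}

```text
time_s: 11.6
tcp_pos: [0.4174, -0.2991, 0.1503]
tcp_rot: [[-0.344, 0.939, 0.001], [0.939, 0.344, -0.0], [-0.0, 0.0, -1.0]]
wrist_force: [0.6, -0.2, 0.1]
opening: 0.899
finger_force: 0.0
```

```bash
python3 - <<'E'
from h import *
rows((416,-301,35,20))
p,d=grab_frame("side")
cv2.imwrite("pics/s5.png",cv2.resize(p[80:340,130:400][...,::-1],(540,520)))
E
```

```text
(416, -301, 35, 20) [-0.12, -0.2, 11.53] [0.0, 0.0, 0.002]
t 11.6 tcp [ 417.4 -299.1  150.3] head 20.14 open 84.5 F [ 0.6 -0.2  0.1] 0.0
```

View pics/s5.png

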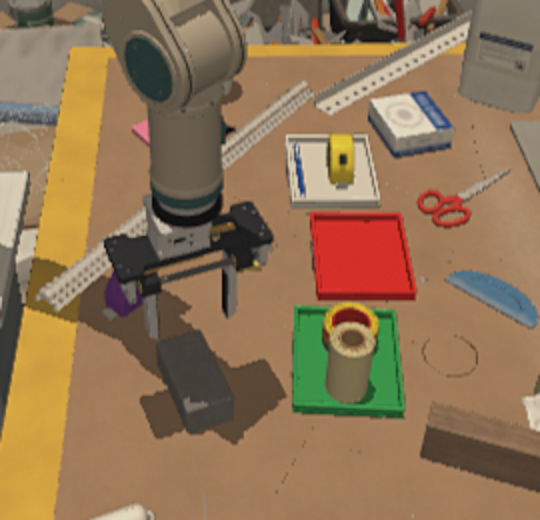

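The film stands in the green tray at (350,365) and the tape measure in the white tray at (342,160). The fingers are lined up over the block at (195,385).

{"op": "jog_arm", "data": {
  "commands": [
    [[-0.1, -0.1, 4, 0, 0, 0, 0.8], [-0.1, -0.1, 8, 0, 0, 0, 0.8], [-0.1, -0.1, 11.5, 0, 0, 0, 0.8], [-0.1, -0.1, 11.5, 0, 0, 0, 0.8], [-0.1, -0.1, 11.5, 0, 0, 0, 0.8], [-0.1, -0.1, 11.5, 0, 0, 0, -1], [-0.1, -0.1, 11.5, 0, 0, 0, -1], [-0.1, -0.1, 11.5, 0, 0, 0, -1], [-0.1, -0.1, 11.5, 0, 0, 0, -1], [-0.1, -0.1, 11.5, 0, 0, 0, -1], [-0.1, -0.1, 11.5, 0, 0, 0, -1]]
  ]
}}

```text
time_s: 12.75
tcp_pos: [0.4168, -0.301, 0.0368]
tcp_rot: [[-0.343, 0.939, 0.003], [0.939, 0.343, -0.001], [-0.002, 0.002, -1.0]]
wrist_force: [1.0, 0.3, 8.3]
opening: 0.66
finger_force: 30.0
```

```bash
python3 -c "
from h import *
rows((416,-301,120,20),(662,-64,120,-2),(662,-64,40,-2))"
```

```text
(416, -301, 120, 20) [0.01, -0.06, -8.32] [0.002, 0.002, 0.001]
(662, -64, 120, -2) [13.83, 31.18, -8.29] [0.002, 0.002, 0.385]
(662, -64, 40, -2) [13.84, 31.17, -0.29] [0.002, 0.002, 0.385]
t 12.75 tcp [ 416.8 -301.    36.8] head 20.07 open 62.0 F [1.  0.3 8.3] 30.00307023525238
```

{"op": "jog_arm", "data": {
  "commands": [
    [[0, 0, -5, 0, 0, 0, -1], [0, 0, -10, 0, 0, 0, -1], [13.8, 31.2, -10, 0, 0, 0.385, -1], [13.8, 31.2, -10, 0, 0, 0.385, -1], [13.8, 31.2, -10, 0, 0, 0.385, -1], [13.8, 31.2, -10, 0, 0, 0.385, -1], [13.8, 31.2, -10, 0, 0, 0.385, -1], [13.8, 31.2, -10, 0, 0, 0.385, -1], [13.8, 31.2, -10, 0, 0, 0.385, -1], [13.8, 31.2, -10, 0, 0, 0.385, -1], [13.8, 31.2, -10, 0, 0, 0.385, -1], [13.8, 31.2, -10, 0, 0, 0.385, -1]]
  ]
}}

```text
time_s: 13.95
tcp_pos: [0.6602, -0.0655, 0.1354]
tcp_rot: [[0.037, 0.999, -0.001], [0.999, -0.037, -0.001], [-0.001, -0.001, -1.0]]
wrist_force: [0.3, -0.9, -0.7]
opening: 0.662
finger_force: 30.0
```

```bash
python3 - <<'E'
from h import *
rows((662,-64,39.5,-2))
p,d=grab_frame("side")
cv2.imwrite("pics/s6.png",cv2.resize(p[80:340,130:400][...,::-1],(540,520)))
E
```

```text
(662, -64, 39.5, -2) [0.17, 0.19, 9.59] [-0.001, 0.001, -0.002]
t 13.95 tcp [660.2 -65.5 135.4] head -2.11 open 62.2 F [ 0.3 -0.9 -0.7] 29.996953904628754
```

View pics/s6.png

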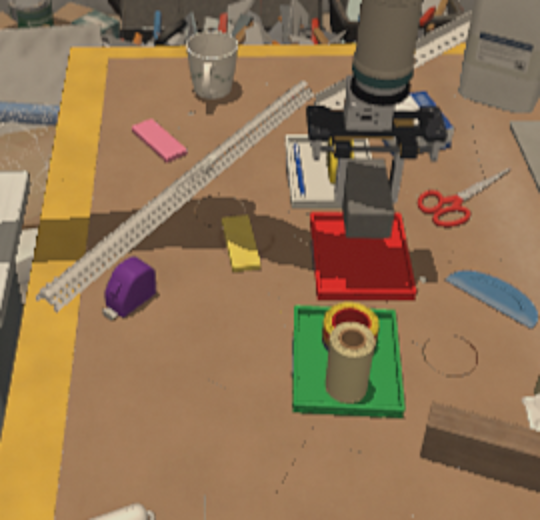

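The block is held level at (368,200), above the red tray. I'll lower it and release with a modest opening.

{"op": "jog_arm", "data": {
  "commands": [
    [[0.1, 0.15, 5, 0, 0, 0, -1], [0.1, 0.15, 8.5, 0, 0, 0, -1], [0.1, 0.15, 9.2, 0, 0, 0, -1], [0.1, 0.15, 9.6, 0, 0, 0, -1], [0.1, 0.15, 9.6, 0, 0, 0, -1], [0.1, 0.15, 9.6, 0, 0, 0, 0.6], [0.1, 0.15, 9.6, 0, 0, 0, 0.6], [0.1, 0.15, 9.6, 0, 0, 0, 0.6], [0.1, 0.15, 6, 0, 0, 0, 0.6], [0.1, 0.15, 1, 0, 0, 0, 0.6], [0.1, 0.15, -1, 0, 0, 0, 0.6], [0.1, 0.15, -1, 0, 0, 0, 0.6]]
  ]
}}

```text
time_s: 15.2
tcp_pos: [0.6655, -0.0638, 0.1496]
tcp_rot: [[0.035, 0.999, 0.007], [0.999, -0.035, -0.001], [-0.001, 0.007, -1.0]]
wrist_force: [-0.3, 0.1, 0.2]
opening: 0.8
finger_force: 0.0
```

```bash
python3 - <<'E'
from h import *
rows((488,-30,120,7),(488,-30,24,7))
E
```

```text
(488, -30, 120, 7) [2.75, -17.88, 2.83] [0.007, 0.001, -0.157]
(488, -30, 24, 7) [2.76, -17.95, 12.43] [0.007, 0.001, -0.157]
t 15.2 tcp [665.5 -63.8 149.6] head -2.01 open 75.2 F [-0.3  0.1  0.2] 0.0
```

{"op": "jog_arm", "data": {
  "commands": [
    [[2.8, -17.5, 2.6, 0, 0, -0.157, 0.4], [2.8, -17.5, 2.6, 0, 0, -0.157, 0.4], [2.8, -17.5, 2.6, 0, 0, -0.157, 0.4], [2.8, -17.5, 2.6, 0, 0, -0.157, 0.4], [2.8, -17.5, 2.6, 0, 0, -0.157, 0.4], [2.8, -17.5, 2.6, 0, 0, -0.157, 0.4], [2.8, -17.5, 2.6, 0, 0, -0.157, 0.4], [2.8, -17.5, 2.6, 0, 0, -0.157, 0.4]]
  ]
}}

```text
time_s: 16.0
tcp_pos: [0.4904, -0.0292, 0.1193]
tcp_rot: [[-0.122, 0.993, 0.001], [0.993, 0.122, -0.001], [-0.001, 0.001, -1.0]]
wrist_force: [0.2, 0.2, -0.2]
opening: 0.697
finger_force: 0.0
```

```bash
python3 - <<'E'
from h import *
rows((488,-30,24,7))
p,d=grab_frame("top")
X=cloud("top",d);m=abs(X[...,2]-.052)<.01
m[:, :]&=(X[...,0]>.6)&(X[...,0]<.72)&(abs(X[...,1]+.064)<.1)
q,st=comp(m,(270,134));print("block",st,rect(plane("top",q,.052)))
p,d=grab_frame("side")
hsv=rgb2hsv(p);q,st=comp(cv2.inRange(hsv,(20,120,60),(36,255,255)),np.array((391,315))/1.5625);print("float",st,rect(plane("side",q,.012)))
X=cloud("side",d);m=(abs(X[...,2]-.052)<.008)&(abs(X[...,0]-.66)<.06)&(abs(X[...,1]+.064)<.1)
q,st=comp(m,(312,200));print("block side",st,rect(plane("side",q,.052)))
cv2.imwrite("pics/s7.png",cv2.resize(p[80:340,130:400][...,::-1],(540,520)))
E
```

```text
(488, -30, 24, 7) [-0.04, -0.25, 9.53] [0.001, 0.001, -0.0]
t 16.0 tcp [490.4 -29.2 119.3] head 6.99 open 65.5 F [ 0.2  0.2 -0.2] 0.0
block [254 122  36  21 550] [658.  -66.8 121.8  66.7  88. ]
float [241 187  20  29 397] [488.4 -30.5 124.3  47.4 -82.7]
block side [299 184  25  31 636] [661.  -68.4 131.2  65.8  88. ]
```

View pics/s7.png

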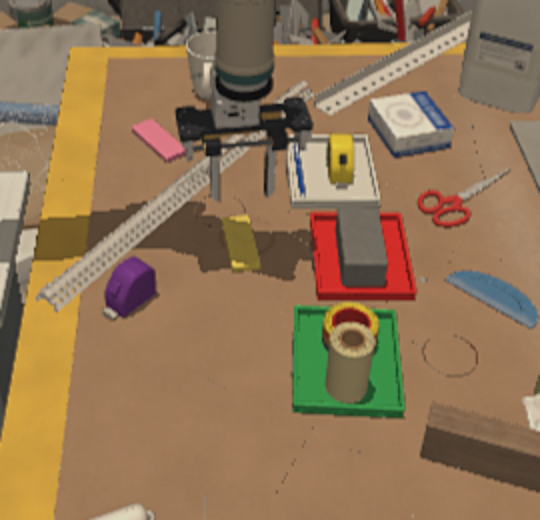

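The block lies lengthwise in the red tray at (363,245), and the fingers straddle the yellow float at (241,243). I'll take the float now.

{"op": "jog_arm", "data": {
  "commands": [
    [[0, -0.15, 4, 0, 0, 0, 0.4], [0, -0.15, 7.5, 0, 0, 0, 0.4], [0, -0.15, 9, 0, 0, 0, 0.4], [0, -0.15, 9.5, 0, 0, 0, 0.4], [0, -0.15, 9.5, 0, 0, 0, 0.4], [0, -0.15, 9.5, 0, 0, 0, -1], [0, -0.15, 9.5, 0, 0, 0, -1], [0, -0.15, 9.5, 0, 0, 0, -1], [0, -0.15, 9.5, 0, 0, 0, -1], [0, -0.15, 9.5, 0, 0, 0, -1], [0, -0.15, 9.5, 0, 0, 0, -1]]
  ]
}}

```text
time_s: 17.2
tcp_pos: [0.4881, -0.029, 0.0252]
tcp_rot: [[-0.122, 0.993, 0.001], [0.993, 0.122, 0.0], [0.0, 0.001, -1.0]]
wrist_force: [-0.7, -0.3, 6.4]
opening: 0.44
finger_force: 30.0
```

```bash
python3 -c "
from h import *
rows((488,-30,130,7),(661,-66,130,-2),(661,-66,76,-2))"
```

```text
(488, -30, 130, 7) [-0.1, -0.01, -10.48] [0.001, -0.0, -0.0]
(661, -66, 130, -2) [-5.78, 16.72, -10.46] [0.001, -0.0, 0.157]
(661, -66, 76, -2) [-5.78, 16.72, -5.06] [0.001, -0.0, 0.157]
t 17.2 tcp [488.1 -29.   25.2] head 7.0 open 41.4 F [-0.7 -0.3  6.4] 30.002695620059967
```

{"op": "jog_arm", "data": {
  "commands": [
    [[0, 0, -5, 0, 0, 0, -1], [0, 0, -10, 0, 0, 0, -1], [-5.7, 16.7, -10, 0, 0, 0.157, -1], [-5.7, 16.7, -10, 0, 0, 0.157, -1], [-5.7, 16.7, -10, 0, 0, 0.157, -1], [-5.7, 16.7, -10, 0, 0, 0.157, -1], [-5.7, 16.7, -10, 0, 0, 0.157, -1], [-5.7, 16.7, -10, 0, 0, 0.157, -1], [-5.7, 16.7, -10, 0, 0, 0.157, -1], [-5.7, 16.7, -10, 0, 0, 0.157, -1], [-5.7, 16.7, -10, 0, 0, 0.157, -1]]
  ]
}}

```text
time_s: 18.3
tcp_pos: [0.6595, -0.065, 0.1247]
tcp_rot: [[0.035, 0.999, -0.0], [0.999, -0.035, 0.0], [0.0, -0.0, -1.0]]
wrist_force: [-0.3, 0.7, -0.3]
opening: 0.444
finger_force: 30.0
```

```bash
python3 - <<'E'
from h import *
rows((661,-65,77,-2))
p,d=grab_frame("side")
cv2.imwrite("pics/s8.png",cv2.resize(p[150:250,230:380][...,::-1],(750,500)))
hsv=rgb2hsv(p);q,st=comp(cv2.inRange(hsv,(20,120,60),(36,255,255)),(312,185));print("float",st,rect(plane("side",q,.12)))
E
```

```text
(661, -65, 77, -2) [-0.0, 0.15, 4.77] [-0.0, -0.0, -0.0]
t 18.3 tcp [659.5 -65.  124.7] head -2.0 open 41.7 F [-0.3  0.7 -0.3] 29.999850690364838
float [305 169  17  29 397] [655.7 -76.6 123.3  45.5  87.6]
```

View pics/s8.png

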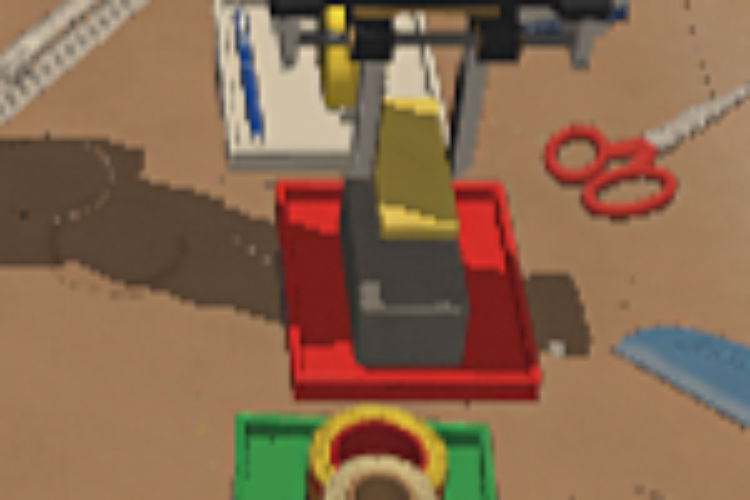

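The float is held level at (418,165), above the block and aligned with it. I'll lower it and release.

{"op": "jog_arm", "data": {
  "commands": [
    [[0, 0.1, 3, 0, 0, 0, -1], [0, 0.1, 4.2, 0, 0, 0, -1], [0, 0.1, 4.6, 0, 0, 0, -1], [0, 0.1, 4.75, 0, 0, 0, -1], [0, 0.1, 4.75, 0, 0, 0, -1], [0, 0.1, 4.75, 0, 0, 0, 0.3], [0, 0.1, 4.75, 0, 0, 0, 0.3], [0, 0.1, 4.75, 0, 0, 0, 0.3], [0, 0.1, 4.75, 0, 0, 0, 0.3], [0, 0.1, 1, 0, 0, 0, 0.3], [0, 0.1, -4, 0, 0, 0, 0.3], [0, 0.1, -7, 0, 0, 0, 0.3]]
  ]
}}

```text
time_s: 19.55
tcp_pos: [0.6624, -0.066, 0.1978]
tcp_rot: [[0.035, 0.999, 0.004], [0.999, -0.035, -0.001], [-0.001, 0.004, -1.0]]
wrist_force: [0.5, -0.2, 0.7]
opening: 0.651
finger_force: 0.0
```

{"op": "jog_arm", "data": {
  "commands": [
    [[0, -18, -7, 0, 0, 0, 0.3], [0, -18, -7, 0, 0, 0, 0.3], [0, -18, -7, 0, 0, 0, 0.3], [0, -18, -7, 0, 0, 0, 0.3], [0, -18, -7, 0, 0, 0, 0.3], [0, -18, -7, 0, 0, 0, 0.3], [0, -18, -7, 0, 0, 0, 0.3]]
  ]
}}

```text
time_s: 20.25
tcp_pos: [0.4826, -0.0589, 0.2644]
tcp_rot: [[0.034, 0.999, 0.001], [0.999, -0.034, -0.0], [-0.0, 0.001, -1.0]]
wrist_force: [-0.1, -0.6, 0.4]
opening: 0.651
finger_force: 0.0
```

```bash
python3 - <<'E'
from h import *
rows()
p,d=grab_frame("side")
cv2.imwrite("pics/s9.png",cv2.resize(p[130:300,230:400][...,::-1],(600,600)))
hsv=rgb2hsv(p);q,st=comp(cv2.inRange(hsv,(20,120,60),(36,255,255)),(312,195));print("float side",st,rect(plane("side",q,.064)))
p,d=grab_frame("top");hsv=rgb2hsv(p);m=cv2.inRange(hsv,(20,120,60),(36,255,255));m[:,:230]=0
q,st=comp(m,(270,134));print("float top",st,rect(plane("top",q,.064)))
cv2.imwrite("pics/t9.png",cv2.resize(p[100:260,170:370][...,::-1],(750,600)))
E
```

```text
t 20.25 tcp [482.6 -58.9 264.4] head -1.97 open 61.2 F [-0.1 -0.6  0.4] 0.0
float side [302 182  18  29 423] [659.9 -68.6 122.9  46.3  87.9]
float top [307 133  23  23 229] [ 6.181e+02 -2.184e+02  7.680e+01  7.440e+01  6.000e-01]
```

View pics/s9.png

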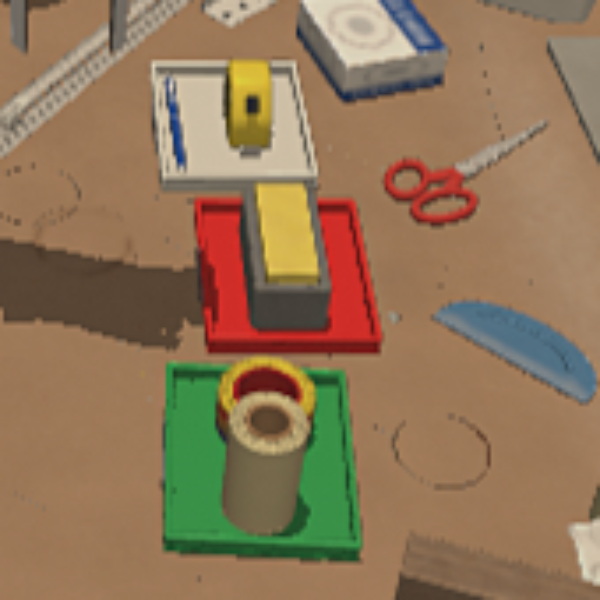

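View pics/t9.png

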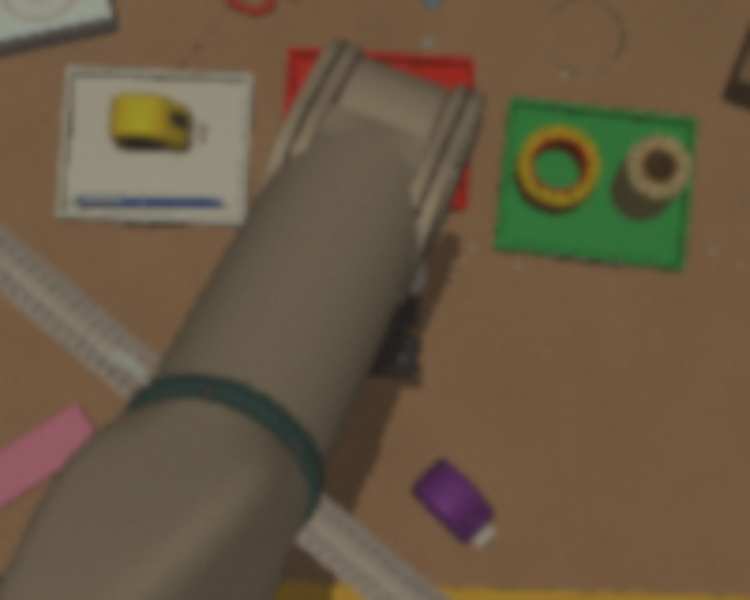

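The views show the tape measure upright in the white tray (248,103), the float flat and centred on the block (287,230), and the film standing in the green tray (265,465). The pen and tape roll have not moved. I'm handing in.

```bash
python3 -c "
from station import env
print(env.hand_in())"
```

```text
the job is handed in; nothing more can be done
None
```

The job is handed in after about 20 s of the 102 s: the tape measure stands in the white tray beside the pen, the film stands on end in the green tray beside the tape roll, and the block lies lengthwise in the red tray with the yellow float flat on top, centred to within about 2 mm by camera; the verdict was not shown to me.

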